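# Shim a rocking dial comparator stand

### The arm

A 6-joint arm with a two-finger parallel gripper is mounted at the origin on a cart in front of the work surface, level with it; the furniture and walls round the work are solid. World frame = base frame: x ahead of the robot, y to its left, z up, the work surface at z = 0. Lengths are in mm, angles in rad, forces in N, time in s.
With the tool pointing down it reaches from about 400 to 925 mm from the base axis. Payload 12.5 kg.
Tool frame: the origin (TCP) lies between the finger pads; the fingertips stand 14 mm ahead of it and the grasp point (between the pads) lies 5 mm behind it; x points along the fingers, y is the direction in which the jaws open and shut, and the axes are right-handed (so a half turn about x gives the same grasp; the last joint's range is limited). The gripper opens to 95 mm and grips with 3 to 60 N. Pads are 20 mm wide; open, the fingers measure 119 mm over their backs; the gripper's body (75 mm by 180 mm) begins 59 mm behind the grasp point.
Start: joints at [1.046, 0.491, 1.559, -0, 1.092, -0.106], TCP at [254.152, 571.013, 189.161] pointing down, gripper open.
Joint ranges: [-3.1, 3.1], [-0.84, 2.19], [0.05, 2.79], [-1.13, 4.28], [0.06, 2.93], [-2.69, 2.69]. Speed limits (rad/s): [2.22, 2.22, 2.79, 3.14, 3.14, 3.14].

### API

Orientations are given as [roll, pitch, yaw] about the fixed x, y, z axes, in that order (R = Rz(yaw) Ry(pitch) Rx(roll)).
In Python, from cell import env, cams gives the robot as it stands.
- The arm moves only by the tool carry_out, never from a script. Its arguments are lists of equal length, an entry for each row: "grip": the closure, from -1 (fully open) to 1 (shut); "linear": the shift along the tool's x, y, z scaled (see below), a list of three; "turn": the turn about the tool's x scaled (see below). In form: {"grip": [grip, ...], "linear": [[tx, ty, tz], ...], "turn": [turn, ...]}. A call has 1 to 5 rows; each row shifts and turns the commanded pose from where the row before left it, along the tool's axes as they then stand; what a row does not reach is not made up. The controller multiplies each number of a shift by 0.5 m and each number of a turn by 180 degrees. A row lasts 1/10 s, in which the tool goes at most 50 mm and 8.59 degrees, less where a joint would pass 70% of its speed; a pose out of reach is approached as far as the arm can. A call with a number of a shift or a turn outside -1 to 1 is refused whole. A call with a gripper value outside its range is refused whole. The fingers move at their own pace and stop on an object; the grip force is fixed at half the most. Time passes only in rows, so rows that do not move let the fingers close. It gives the time, the measured TCP pose, the force and the opening at its end, in the units of the state.
- env.state(): the state, without advancing time (a new reading comes with each control period).
- cams.read_camera(name): name is "scene" or "top" or "wrist"; returns the picture (384x512x3 uint8, blue, green, red); there is no depth.
- cams.camera_info(name): a dict with "fx", "fy", "cx", "cy" (pixels), "view" (4x4, takes a point from world to camera coordinates). Camera axes: x right, y down, z forward; pixel columns grow to the right and rows downward; lengths in mm; the calibration is good to about 2 mm. A picture is of the moment at which its call begins: read the wrist's pose just before it. camera_info takes no time and is no camera call; for the wrist camera it gives the pose at the moment of the call.
- env.job_done(): hands the job in, once; it reports no verdict.
The state is a dict: "t": time; "joints": joint angles; "qvel": joint speeds; "tau": joint torques, N m; "eef_pos": TCP position; "tcp_rot": TCP orientation; "ft_force": force on the tool from outside, world axes, zero at the start; "moment": the same for the moment, N m; "opening": opening from 0.0 (shut) to 1.0 (fully open).
Only numpy, scipy, OpenCV 4.12 (cv2) and the standard library are available. Lean on these libraries where they do the work, as an engineer would, in place of code of your own. Each camera call takes 0.05 s, during which the arm holds its last target. There are 200 camera calls.

### The job

The dial comparator stand on the bench rocks because one of its four feet, the front left one, does not reach the bench. With the fingertips, push the metal wedge along the bench, thin end first, under that foot until it is snug and the stand can no longer rock, then press down firmly for a moment on the round cap above that foot to show that it stays level, and let go. Do not lift the wedge, do not shove the stand along, and leave the other things on the bench where they are.

Things in the scene. Friction and masses are not known exactly. Their poses are not given: they have to be found in the camera images.
- stand: Dial comparator stand, loose, 2 kg: grey base 100 (x) x 140 (y) mm, underside 24, top 46 mm above the bench; post 196 mm high at its far right, round dial facing the robot. Origin on the bench below the base's middle; x ahead, y left. Four round feet, 11 mm radius, at x = +-36, y = +-54 mm; the one at (-36, +54) is 9 mm short. About 2 N pressed over it rocks the stand 0.15 rad.
- raised_foot (a point): Lowest point of the short, front left foot: 9 mm above the bench while the stand is level. Axes as the stand's. The wedge meets it when the foot is about 7 mm from the wedge's middle towards the tip; from there the push needed rises from under 1 N to 10 N and more within some mm.
- foot_cap: Plain round steel cap, 26 mm across, with a screwdriver slot, on the base directly above the short foot; origin at the middle of its underside. The caps over the other feet are lower.
- cap_top (a point): Centre of the flat top of that cap, 53.5 mm above the bench: the place to press.
- wedge: Loose plain aluminium wedge, pale, 60 g, 100 mm long, 40 mm wide, flat underneath; origin in the middle of its underside. Its x axis points to the thin tip (2.5 mm thick); the blunt butt at x = -50 mm is 17.5 mm high, the top slopes evenly. It starts some cm to the left of the short foot, tip towards it, a little askew.
- wedge_butt (a point): Middle of the blunt upright butt face of the wedge, 9 mm above the bench: the face to push. Its axes are those of the wedge (x towards the tip).
- wedge_tip (a point): Middle of the thin tip edge of the wedge. (Surroundings: lamp hoods hang over the back of the bench, beyond x = 0.62 m, to the left of y = 0.1 m and to the right of y = -0.4 m; keep the arm clear of them.)
- wax_block: Bystander: block of carving wax 30 x 50 x 24 mm in front of the stand; origin under its middle.
- doming_block: Bystander: steel cube of 46 mm with round hollows; origin under its middle.
- brass_pot: Bystander: small lidded brass pot, 30 mm across, 44 mm high; origin under its middle.
Not all that is in view belongs to the job. Several things look just like the wedge: the one meant starts nearest to the robot's base.

How it is judged:
By the outcome, as a careful person would: the job done as asked, in the order asked, and still so for the second after the job is handed in, with the robot touching nothing.
It also fails if it takes over 48 s, if anything falls off the work surface, if the arm or the gripper's body presses on something with over 40 N, if the wrist force passes 120 N, or if a joint passes its speed limit or range.

## Working session

There is one attempt and no reset: what is moved stays moved. The work goes in short steps, Python scripts to look and compute and a tool call to move; the robot and the scene stay as the last step left them, time stands still between calls to the robot, and variables do not carry over. Pictures are saved under pics/ and viewed, about 8 in all and at most 12, crops included, and the job is handed in when it is done.

Besides the shell and the picture viewer there is one more tool, called after "Request:" as a command line: name --pt "numbers of a row" for each row, then --argument value for the rest. carry_out: Moves the arm, as the interface text tells. Shifts and turns lie within -1 to 1; 1 stands for 0.5 m of shift or 180 degrees of turn. Its arguments: {"type":"object","properties":{"grip":{"type":"array"},"linear":{"type":"array"},"turn":{"type":"array"}},"required":["grip","linear","turn"]}

```bash
mkdir -p pics; ls; python3 - <<'E'
from cell import env,cams
import cv2
print(env.state())
for n in("scene","top"):
    cv2.imwrite(f"pics/{n}0.png",cams.read_camera(n)); i=cams.camera_info(n); print(n,i)
E
```

```text
pics
{'t': 0.0, 'joints': array([ 1.04636649e+00,  4.91568006e-01,  1.55947004e+00,  8.97347751e-06,
        1.09167409e+00, -1.05580681e-01]), 'qvel': array([0.00130226, 0.00048001, 0.00096639, 0.00013012, 0.00084445,
       0.0009148 ]), 'tau': array([ 1.49512165e-03, -6.12657666e+01, -2.58181393e+01,  6.92900363e-02,
        4.82328131e-02, -7.79531319e-05]), 'eef_pos': array([254.02078029, 570.74901026, 188.54942073]), 'tcp_rot': array([-1.6834859 ,  1.56967681, -2.1023392 ]), 'ft_force': array([ 0.20582415, -0.06879218, -0.30383854]), 'moment': array([-0.07172244, -0.02693912, -0.01391807]), 'opening': 0.9959412277354832}
scene {'fx': 372.43368260824, 'fy': 372.43368260824, 'cx': 254.39719329309222, 'cy': 193.49692323430693, 'view': array([[-9.06172369e-01, -4.22709944e-01, -1.29592226e-02,
         4.37201034e+02],
       [-3.12292097e-01,  6.89501893e-01, -6.53498879e-01,
         2.57817775e+02],
       [ 2.85175883e-01, -5.88135565e-01, -7.56816539e-01,
         8.13004989e+02],
       [ 0.00000000e+00,  0.00000000e+00,  0.00000000e+00,
         1.00000000e+00]])}
top {'fx': 413.3469454049766, 'fy': 413.3469454049766, 'cx': 250.6651645147425, 'cy': 195.9629300081731, 'view': array([[-3.11916820e-03, -9.99980044e-01, -5.49378207e-03,
        -7.64062147e+01],
       [-9.83271359e-01,  4.06749487e-03, -1.82101317e-01,
         5.24392663e+02],
       [ 1.82120029e-01,  4.83387393e-03, -9.83264425e-01,
         1.01898762e+03],
       [ 0.00000000e+00,  0.00000000e+00,  0.00000000e+00,
         1.00000000e+00]])}
```

View pics/top0.png

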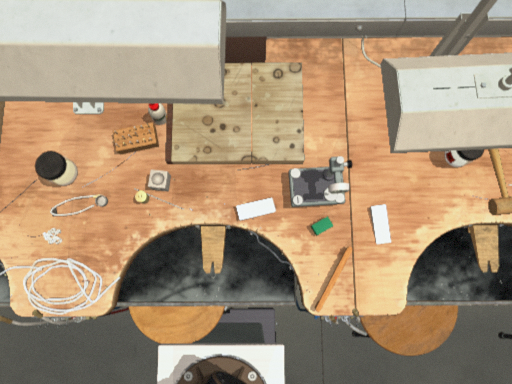

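View pics/scene0.png

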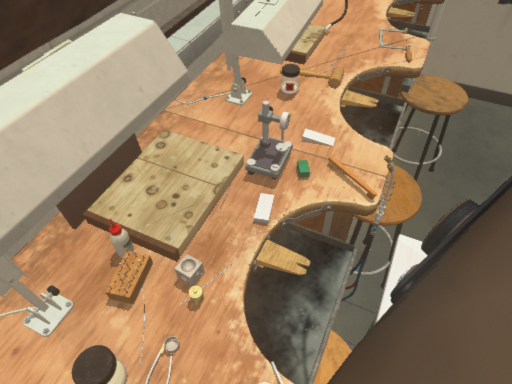

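Top view: there are two pale wedge-like bars, at (255,209) and (380,223). The first is nearer the base (about (221,375)) and lies just left of the stand's front left cap, about (297,202), so it fits the description. I'll confirm in an enlarged crop and measure.

```bash
cat > h.py <<'E'
import numpy as np,cv2
from cell import env,cams
def ray(info,uv,z):
    V=info["view"];R=V[:3,:3];c=-R.T@V[:3,3]
    d=R.T@np.array([(uv[0]-info["cx"])/info["fx"],(uv[1]-info["cy"])/info["fy"],1])
    return c+d*(z-c[2])/d[2]
def proj(info,p):
    q=info["view"]@np.r_[p,1];return np.array([info["fx"]*q[0]/q[2]+info["cx"],info["fy"]*q[1]/q[2]+info["cy"]])
E
python3 - <<'E'
from h import *
im=cv2.imread("pics/top0.png");sc=cv2.imread("pics/scene0.png")
a=cv2.resize(im[145:250,225:400],(800,480),interpolation=cv2.INTER_CUBIC)
cv2.imwrite("pics/crop1.png",a)
i=cams.camera_info("top")
m=((im.min(2)>190)).astype(np.uint8);
n,l,s,c=cv2.connectedComponentsWithStats(m)
for k in range(1,n):
    if 150<s[k,4]<1500 and s[k,1]>120:
        ct=cv2.findContours((l==k).astype(np.uint8),0,2)[0][0]
        b=cv2.boxPoints(cv2.minAreaRect(ct)); print(s[k],[ray(i,p,8).round(0)[:2] for p in b], np.hypot(*ray(i,c[k],5)[:2]))
print(env.state()['t'])
E
```

```text
[236 198  40  22 562] [array([507., -38.]), array([ 530., -135.]), array([ 490., -144.]), array([467., -48.])] 506.3990411397855
[371 204  20  40 570] [array([ 504., -398.]), array([ 509., -437.]), array([ 408., -445.]), array([ 402., -406.])] 621.2232587807956
[   3  258  117   57 1213] [array([237., 562.]), array([377., 568.]), array([358., 263.]), array([218., 264.])] 509.6190559705403
0.1
```

View pics/crop1.png

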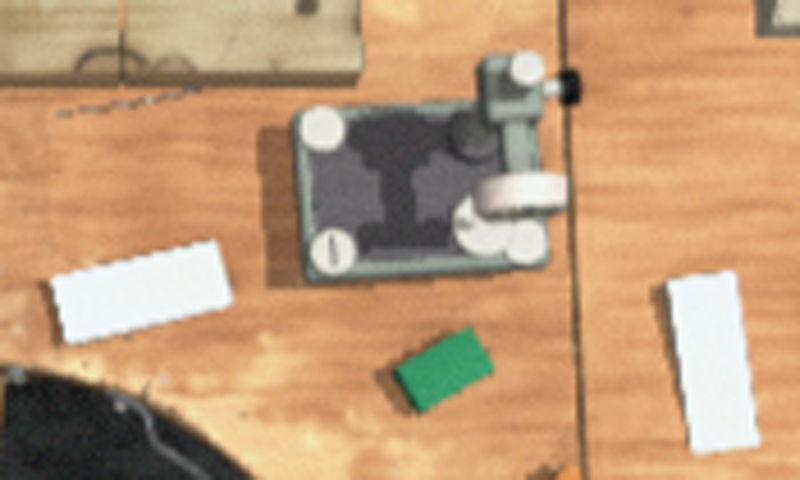

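```bash
cat >> h.py <<'E'
from scipy.spatial.transform import Rotation as Ro
def tool(): 
    s=env.state();return s["eef_pos"],Ro.from_euler("xyz",s["tcp_rot"]).as_matrix()
E
python3 - <<'E'
from h import *
i=cams.camera_info("top")
P=lambda u,v,z:ray(i,(225+(u+.5)/800*175-.5,145+(v+.5)/480*105-.5),z)[:2]
cap=P(333,251,53.5);bl=P(322,130,50)
bL=P(52,283,17.5);bR=P(66,345,17.5);tL=P(215,240,2.5);tR=P(233,300,2.5)
b=(bL+bR)/2;t=(tL+tR)/2;d=(t-b);L=np.hypot(*d);d/=L
print("cap",cap,"bl",bl,"butt",b,"tip",t,"L",L,"W",np.hypot(*(bL-bR)),np.hypot(*(tL-tR)))
print("stand corners",P(297,112,46),P(308,280,46),P(548,262,46))
v=cap-b;print("along",v@d,"lat",v@[-d[1],d[0]],"hdg deg",np.degrees(np.arctan2(d[1],d[0])),"to foot",np.degrees(np.arctan2(v[1],v[0])))
p,R=tool();print(p,R.round(3))
w=cams.camera_info("wrist");V=w["view"];print("wrist cam in tool",R.T@(-V[:3,:3].T@V[:3,3]-p),(V[:3,:3]@R).round(2),w["fx"])
E
```

```text
cap [ 513.33021851 -198.16671104] bl [ 583.87674965 -193.95431137] butt [483.47788839 -43.33557283] tip [ 511.29264313 -139.5591156 ] L 100.1630209424103 W 37.024821761736376 37.12668242101313
stand corners [ 595.49468611 -180.31832414] [ 498.13390605 -184.5350919 ] [ 507.8614993 -319.9097888]
along 157.03136489731662 lat -14.31759104498699 hdg deg -73.87732598671283 to foot -79.0869578826162
[254.02111011 570.7853896  188.58044277] [[-0.001  0.407  0.914]
 [-0.001  0.914 -0.407]
 [-1.    -0.001 -0.   ]]
wrist cam in tool [-196.09189002    0.40390528  -79.84091908] [[ 0.    1.   -0.  ]
 [-0.28  0.    0.96]
 [ 0.96 -0.    0.28]] 265.65534634459766
```

The wedge is the bar at (255,209): it measures 100 mm long, and its butt is at about (483,-43), heading -74°. The foot is near (513,-198), with the stand yawed about +3.4°. An arc tangent to the wedge's heading (radius about 400 mm) brings it under the foot, on its midline and aligned. First I turn the tool 50°.

Request:
carry_out --grip '[0.75,0.75,0.75,0.75,0.75]' --pt "0 0 0" --pt "0 0 0" --pt "0 0 0" --pt "0 0 0" --pt "0 0 0" --turn '[0.0463,0.0463,0.0463,0.0463,0.0463]'

```text
t: 0.6
eef_pos: [254.1, 570.8, 188.8]
tcp_rot: [-0.954, 1.57, -2.106]
ft_force: [-0.2, -0.5, 0.1]
opening: 0.633
```

Request:
carry_out --grip '[0.75,0.75]' --pt "0 0 0" --pt "0 0 0" --turn '[0.0463,0]'

```text
t: 0.8
eef_pos: [254.1, 570.9, 188.8]
tcp_rot: [-0.823, 1.57, -2.117]
ft_force: [0.6, 0.7, 0.7]
opening: 0.468
```

```bash
cat >> h.py <<'E'
def go(x,y,z):
    p,R=tool(); print("p",p.round(1),"hdg",np.degrees(np.arctan2(R[1,2],R[0,2])).round(2),"lin",(R.T@(np.array([x,y,z])-p)/500).round(4))
E
python3 -c "
from h import *
go(476,-19,150);print(env.state()['t'],env.state()['opening'])"
```

```text
p [254.1 570.9 188.8] hdg -74.13 lin [0.0781 0.1043 1.2561]
0.8 0.46792980047262467
```

Request:
carry_out --grip '[0.75,0.75,0.75,0.75,0.75]' --pt "0.005 0.007 0.084" --pt "0.005 0.007 0.084" --pt "0.005 0.007 0.084" --pt "0.005 0.007 0.084" --pt "0.005 0.007 0.084" --turn '[0,0,0,0,0]'

```text
t: 1.3
eef_pos: [329.1, 372.4, 176.5]
tcp_rot: [1.589, 1.571, 0.303]
ft_force: [1.0, 1.1, 0.3]
opening: 0.133
```

Request:
carry_out --grip '[0.75,0.75,0.75,0.75,0.75]' --pt "0.005 0.007 0.084" --pt "0.005 0.007 0.084" --pt "0.005 0.007 0.084" --pt "0.005 0.007 0.084" --pt "0.005 0.007 0.084" --turn '[0,0,0,0,0]'

```text
t: 1.8
eef_pos: [403.9, 175.3, 164.1]
tcp_rot: [1.773, 1.571, 0.487]
ft_force: [1.3, 1.2, -0.3]
opening: 0.125
```

Request:
carry_out --grip '[0.75,0.75,0.75,0.75,0.75]' --pt "0.005 0.007 0.084" --pt "0.005 0.007 0.084" --pt "0.005 0.007 0.084" --pt "0.005 0.007 0.084" --pt "0 0 0" --turn '[0,0,0,0,0]'

```text
t: 2.3
eef_pos: [464.8, 15.7, 153.8]
tcp_rot: [0.582, 1.57, -0.709]
ft_force: [0.7, 0.5, 0.2]
opening: 0.125
```

```bash
python3 -c "
from h import *
go(476,-19,20)
w=cams.camera_info('wrist');im=cams.read_camera('wrist');np.save('w1.npy',w['view'])
cv2.imwrite('pics/w1.png',im);print(w['cx'],w['cy'],env.state()['t'],env.state()['opening'])
for q in [(483.5,-43.3,17.5),(511.3,-139.6,2.5),(513.3,-198.2,53.5)]: print(proj(w,q))"
```

```text
p [464.8  15.7 153.8] hdg -73.96 lin [0.2676 0.0023 0.0727]
257.4614663302156 192.59815741641 2.35 0.12394263457456675
[258.02118892 223.30151035]
[257.97127811 280.65475344]
[247.74434251 338.09565796]
```

View pics/w1.png

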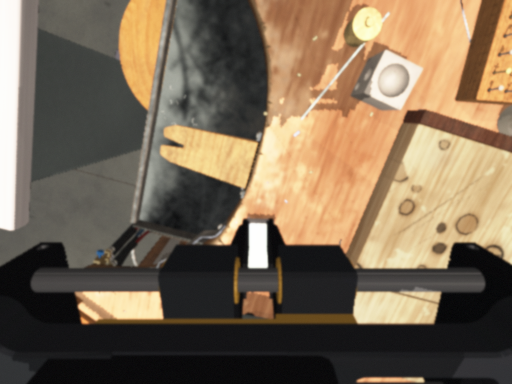

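Request:
carry_out --grip '[0.75,0.75,0.75,0.75,0.75]' --pt "0 0.002 0.073" --pt "0.07 0 0" --pt "0.07 0 0" --pt "0.07 0 0" --pt "0.04 0 0" --turn '[0,0,0,0,0]'

```text
t: 2.85
eef_pos: [473.1, -14.2, 27.2]
tcp_rot: [-2.099, 1.568, 2.897]
ft_force: [0.7, 0.0, -0.2]
opening: 0.126
```

Request:
carry_out --grip '[0.75,0.75]' --pt "0.02 0 0" --pt "0 0 0" --turn '[0,0,0]'

```text
invalid input at $.turn: expected 2 entries
```

Request:
carry_out --grip '[0.75,0.75]' --pt "0.008 0 0" --pt "0 0 0" --turn '[0,0]'

```text
t: 3.05
eef_pos: [474.1, -14.7, 25.1]
tcp_rot: [-2.152, 1.57, 2.842]
ft_force: [0.0, -0.7, 1.0]
opening: 0.123
```

```bash
python3 -c "
from h import *
go(476,-19,18);im=cams.read_camera('top');
cv2.imwrite('pics/t2.png',cv2.resize(im[130:250,190:360],(800,565),interpolation=cv2.INTER_CUBIC))"
```

```text
p [474.1 -14.7  25.1] hdg -73.85 lin [0.0142 0.0013 0.0094]
```

View pics/t2.png

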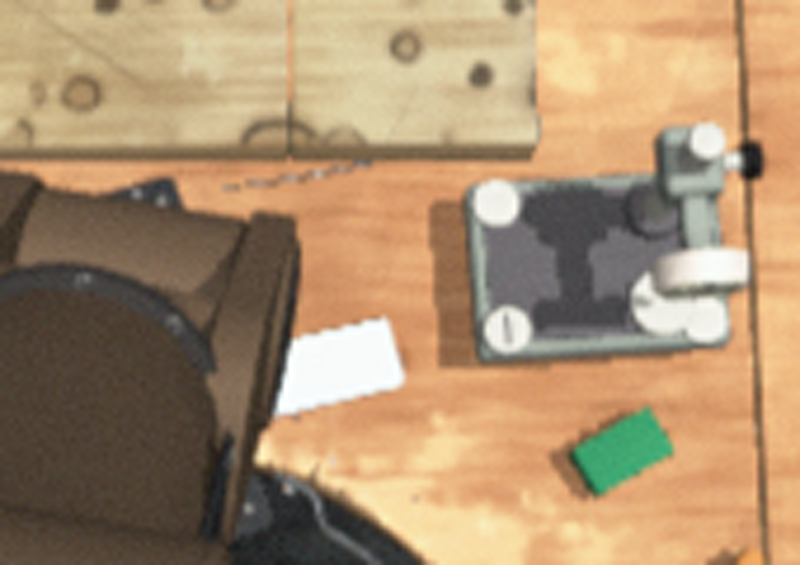

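Request:
carry_out --grip '[0.75,0.75,0.75,0.75,0.75]' --pt "0.014 0.002 0" --pt "0 0 0.015" --pt "0 0 0.015" --pt "0 0 0.008" --pt "0 0 0" --turn '[0,0,0,0,0]'

```text
t: 3.6
eef_pos: [480.9, -34.3, 18.4]
tcp_rot: [1.178, 1.57, -0.114]
ft_force: [-0.2, 0.1, -0.0]
opening: 0.124
```

```bash
cat >> h.py <<'E'
def tip(name=None):
    im=cams.read_camera('top');i=cams.camera_info('top')
    m=(im.min(2)>185).astype(np.uint8);n,l,s,c=cv2.connectedComponentsWithStats(m[190:230,225:295])
    k=1+np.argmax(s[1:,4]);ct=cv2.findContours((l==k).astype(np.uint8),0,2)[0][0].reshape(-1,2)+[225,190]
    h=cv2.convexHull(ct.astype(np.int32)).reshape(-1,2)
    for q in h: print(q,ray(i,q,4)[:2].round(1),end=' ')
    print()
    if name: cv2.imwrite(name,cv2.resize(im[150:240,220:340],(800,600),interpolation=cv2.INTER_CUBIC))
E
python3 -c "
from h import *
go(476,-19,18);tip()"
```

```text
p [480.9 -34.3  18.4] hdg -74.06 lin [ 0.0007 -0.0011 -0.0321]
[272 198] [ 526.4 -135.4] [274 205] [ 507.4 -140.5] [275 209] [ 496.5 -143. ] [275 210] [ 493.8 -143. ] [273 212] [ 488.5 -137.6] [261 215] [ 480.5 -105.5] [258 215] [480.5 -97.5] [258 214] [483.2 -97.5] [261 202] [ 515.7 -105.8] [262 200] [ 521.1 -108.5] [263 199] [ 523.8 -111.2] [267 198] [ 526.5 -122. ]
```

Request:
carry_out --grip '[0.75,0.75,0.75,0.75,0.75]' --pt "0 0.0015 0.01" --pt "0 0.0015 0.01" --pt "0 0.0015 0.01" --pt "0 0.0015 0.01" --pt "0 0.0015 0.01" --turn '[0.004,0.004,0.004,0.004,0.004]'

```text
t: 4.15
eef_pos: [490.7, -57.2, 18.1]
tcp_rot: [2.545, 1.571, 1.19]
ft_force: [-0.7, 0.3, 1.0]
opening: 0.126
```

Request:
carry_out --grip '[0.75,0.75,0.75,0.75,0.75]' --pt "0 0.0015 0.01" --pt "0 0.0015 0.01" --pt "0 0.0015 0.01" --pt "0 0.0015 0.01" --pt "0 0 0" --turn '[0.004,0.004,0.004,0.004,0]'

```text
t: 4.65
eef_pos: [497.6, -76.3, 18.1]
tcp_rot: [1.436, 1.571, 0.03]
ft_force: [0.8, 0.2, 0.4]
opening: 0.125
```

```bash
python3 -c "
from h import *
go(510,-151,18);tip('pics/t3.png')"
```

```text
p [497.6 -76.3  18.1] hdg -80.54 lin [ 2.000e-04 -1.000e-04  1.514e-01]
[294 202] [ 515.3 -194.2] [293 201] [ 518.  -191.6] [293 198] [ 526.2 -191.8] [294 197] [ 528.9 -194.5]
```

View pics/t3.png

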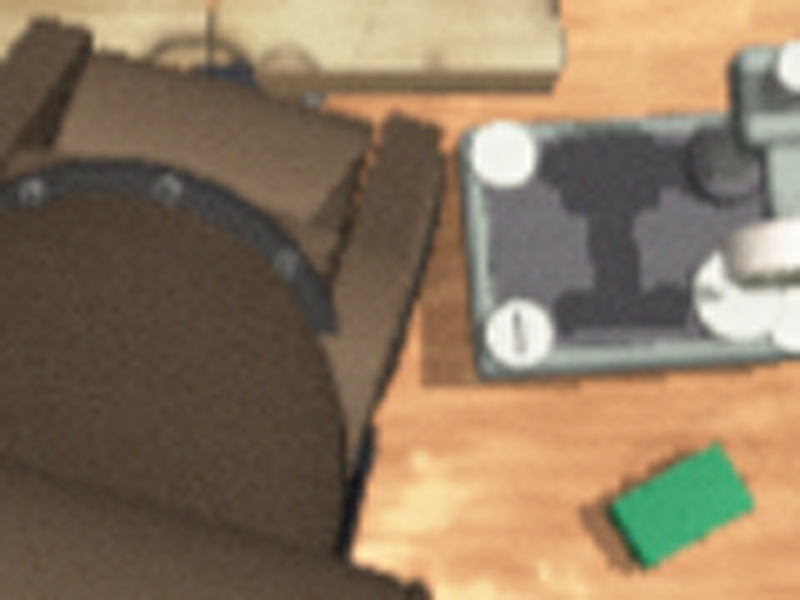

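```bash
python3 -c "
from h import *
im=cams.read_camera('scene');i=cams.camera_info('scene')
cv2.imwrite('pics/s4.png',cv2.resize(im[110:240,190:360],(784,600),interpolation=cv2.INTER_CUBIC))
for q in [(497.6,-76.3,4),(499.3,-86,17),(515.7,-185,2.5),(513,-198,53)]: print((proj(i,q)-[190,110])*600/130)"
```

```text
[329.1051993  466.76467499]
[333.36139588 439.86412276]
[374.63811973 333.13674567]
[389.0767344  263.30275893]
```

View pics/s4.png

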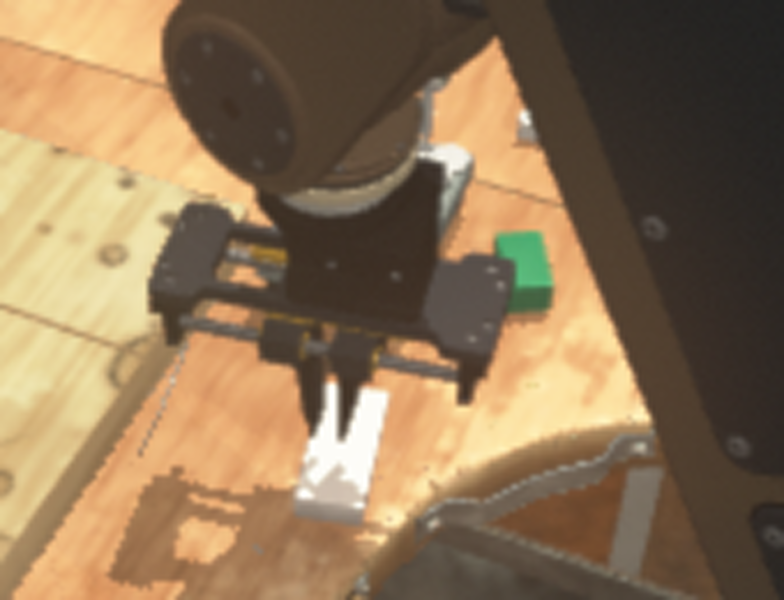

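```bash
python3 -c "
from h import *
i=cams.camera_info('scene')
P=lambda u,v,z:ray(i,(190+u*130/600,110+v*130/600),z).round(1)
print('butt bottom',P(297,513,0),P(360,522,0),'top',P(300,497,17.5),P(366,503,17.5))
p,R=tool()
for y in (-12,12):
  for x in (14,0,-14): print(y,x,(proj(i,p+R@[x,y,-8])-[190,110])*600/130)
print(env.state())"
```

```text
butt bottom [501.8 -41.1   0. ] [466.5 -50.1   0. ] top [499.3 -40.2  17.5] [463.8 -51.7  17.5]
-12 14 [345.91740615 482.29003926]
-12 0 [346.12457996 467.26422613]
-12 -14 [346.33628887 451.90949207]
12 14 [305.68987874 473.80388161]
12 0 [305.46254804 458.75416099]
12 -14 [305.23026361 443.37649342]
{'t': 4.75, 'joints': array([-2.82754474e-01,  5.77709240e-01,  2.01341015e+00,  1.71711611e-04,
        5.50625745e-01, -4.48922196e-01]), 'qvel': array([ 0.00649655, -0.00194431,  0.00373204,  0.00108353, -0.00117838,
       -0.00059181]), 'tau': array([-3.05747213e-01, -5.42463040e+01, -1.35112783e+01,  2.43435509e-02,
        6.15022215e-02,  1.16854740e-02]), 'eef_pos': array([497.2588784 , -75.8201807 ,  18.07458461]), 'tcp_rot': array([-2.55202399,  1.57061935,  2.32638638]), 'ft_force': array([ 0.16853132, -0.51419122,  0.1224544 ]), 'moment': array([-0.08092427,  0.0638022 ,  0.00458791]), 'opening': 0.12265453059642002}
```

```bash
python3 -c "
from h import *
a=cams.read_camera('scene')[170:235,240:290];b=cams.read_camera('wrist')[200:330,170:350]
cv2.imwrite('pics/m5.png',np.hstack([cv2.resize(a,(400,520),interpolation=cv2.INTER_CUBIC),cv2.resize(b,(400,520))]))"
```

```text
(no output)
```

View pics/m5.png

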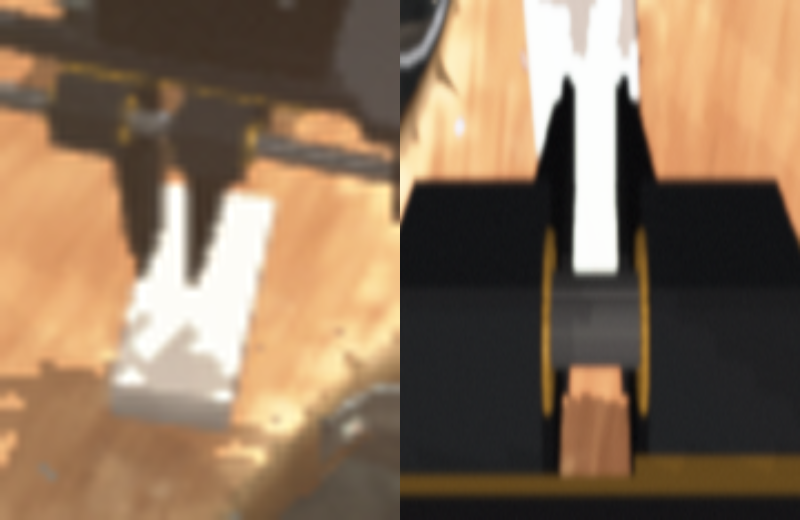

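Surprise: the fingertips hover above the wedge (shadows well clear of the tips, no force) and the wedge hasn't moved. I'll check the robot's reported height against camera landmarks (pot and doming block) in the earlier wrist picture.

```bash
python3 -c "
from h import *
i=cams.camera_info('top');w=cams.camera_info('wrist');w['view']=np.load('w1.npy')
pot=ray(i,(141,196),44);dom=ray(i,(158,179.5),46);
print(pot,dom)
for n,p,o in (('pot',pot,(367,23)),('dom',dom,(393,79))): print(n,proj(w,p),'seen',o,'ray',ray(w,o,p[2]))
for dz in (0,20,40):
  print(dz,proj(w,pot-[0,0,dz]),proj(w,dom-[0,0,dz]))
# fingertip triangulation: scene tips
s=cams.camera_info('scene')
w2=cams.camera_info('wrist');p,R=tool()
def pr(inf,uv):
  V=inf['view'];A=V[:3,:3];return -A.T@V[:3,3],A.T@np.array([(uv[0]-inf['cx'])/inf['fx'],(uv[1]-inf['cy'])/inf['fy'],1])
for a,b in (((240+143/8,170+275/8),(170+225*.45,218.7)),((240+193/8,170+283/8),(170+167*.45,218.7))):
  c1,d1=pr(s,a);c2,d2=pr(w2,b);t=np.linalg.lstsq(np.c_[d1,-d2],c2-c1,rcond=None)[0]
  x1=c1+t[0]*d1;x2=c2+t[1]*d2;print('tip',x1,x2,'in tool',R.T@((x1+x2)/2-p))
"
```

```text
[525.92093004 206.26140477  44.        ] [569.14406633 163.28251598  46.        ]
pot [366.92243623  24.99259505] seen (367, 23) ray [525.30689397 207.92279732  44.        ]
dom [389.66275118  81.54379166] seen (393, 79) ray [571.50597087 166.56461375  46.        ]
0 [366.92243623  24.99259505] [389.66275118  81.54379166]
20 [359.62074254  30.88331406] [381.23640562  83.57441605]
40 [353.23087093  36.03841092] [373.81858632  85.36200057]
tip [502.82334871 -66.19522054  41.30006728] [505.93083491 -64.196913    40.89881793] in tool [-22.99987086   8.78472135  -9.09026541]
tip [485.98319664 -68.10307473  43.63954501] [487.85289733 -66.38958909  42.97285555] in tool [-25.20431997  -8.77299553  -9.96123888]
```

Request:
carry_out --grip '[0.75,0.75,0.75,0.75,0.75]' --pt "-0.06 0 0" --pt "0 -0.016 -0.08" --pt "0 -0.008 -0.05" --pt "0.06 0 0" --pt "0 0 0" --turn '[-0.018,-0.018,0,0,0]'

```text
t: 5.35
eef_pos: [468.6, -14.7, 16.5]
tcp_rot: [-2.05, 1.567, 2.943]
ft_force: [0.4, 0.2, 0.9]
opening: 0.127
```

```bash
python3 -c "
from h import *
go(476,-14,18)
a=cams.read_camera('scene')[160:240,220:320];b=cams.read_camera('wrist')[180:330,170:350]
cv2.imwrite('pics/m6.png',np.hstack([cv2.resize(a,(400,320),interpolation=cv2.INTER_CUBIC),cv2.resize(b,(400,320))]))
print(env.state()['ft_force'])"
```

```text
p [468.6 -14.7  16.5] hdg -73.92 lin [-0.003   0.0146  0.0027]
[-0.11877352 -0.19665973  0.05067241]
```

View pics/m6.png

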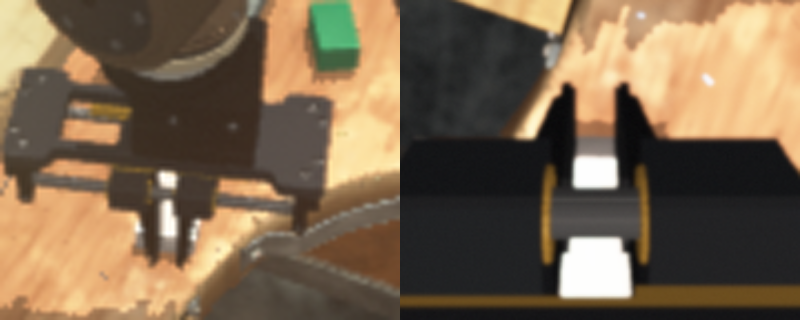

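```bash
python3 -c "
from h import *
s=cams.camera_info('scene');p,R=tool()
for u,v in ((155,265),(182,266)):
  o=(220+u/4,160+v/4)
  print('seen',o)
for y in (-12,-6,6,12):
  for x in (14,-24): print(y,x,proj(s,p+R@[x,y,-9]).round(1))
"
```

```text
seen (258.75, 226.25)
seen (265.5, 226.5)
-12 14 [265.6 235.1]
-12 -24 [265.7 226.3]
-6 14 [263.2 234.8]
-6 -24 [263.3 226. ]
6 14 [258.6 234.2]
6 -24 [258.5 225.4]
12 14 [256.2 234. ]
12 -24 [256.1 225.2]
```

Request:
carry_out --grip '[0.75,0.75,0.75,0.75,0.75]' --pt "0.004 0.006 0" --pt "0.006 0.006 0" --pt "0.006 0 0" --pt "0.006 0 0" --pt "0 0 0" --turn '[0,0,0,0,0]'

```text
t: 5.95
eef_pos: [475.5, -14.0, 6.8]
tcp_rot: [-2.143, 1.57, 2.848]
ft_force: [0.2, -0.0, 1.2]
opening: 0.125
```

TCP z is 6.8 with no contact, so the fingertips really are about 24 mm behind the reported TCP, not 14 mm ahead of it. I'll feel for the bench.

Request:
carry_out --grip '[0.75,0.75,0.75,0.75,0.75]' --pt "0.008 0 0" --pt "0.008 0 0" --pt "0.008 0 0" --pt "0.004 0 0" --pt "0 0 0" --turn '[0,0,0,0,0]'

```text
t: 6.45
eef_pos: [475.5, -13.9, -7.2]
tcp_rot: [-2.143, 1.57, 2.849]
ft_force: [-0.6, -0.1, 0.0]
opening: 0.127
```

Request:
carry_out --grip '[0.75,0.75,0.75]' --pt "0.004 0 0" --pt "0.004 0 0" --pt "0 0 0" --turn '[0,0,0]'

```text
t: 6.75
eef_pos: [475.7, -13.9, -11.1]
tcp_rot: [-2.429, 1.571, 2.563]
ft_force: [0.1, 0.2, -0.2]
opening: 0.127
```

Request:
carry_out --grip '[0.75,0.75,0.75,0.75,0.75]' --pt "0.004 0 0" --pt "0.004 0 0" --pt "0.004 0 0" --pt "0.002 0 0" --pt "0 0 0" --turn '[0,0,0,0,0]'

```text
t: 7.25
eef_pos: [475.7, -13.9, -18.0]
tcp_rot: [-2.351, 1.571, 2.64]
ft_force: [-0.9, -0.5, 0.2]
opening: 0.128
```

Request:
carry_out --grip '[0.75,0.75,0.75]' --pt "0.002 0 0" --pt "0.002 0 0" --pt "0 0 0" --turn '[0,0,0]'

```text
t: 7.55
eef_pos: [475.7, -13.9, -20.0]
tcp_rot: [-2.977, 1.571, 2.015]
ft_force: [0.2, 0.7, -0.1]
opening: 0.124
```

Request:
carry_out --grip '[0.75,0.75,0.75,0.75,0.75]' --pt "0 -0.001 0.015" --pt "0 0 0.015" --pt "0 0 0.01" --pt "0 0 0.004" --pt "0 0 0" --turn '[0,0,0,0,0]'

```text
t: 8.05
eef_pos: [481.4, -35.6, -19.9]
tcp_rot: [1.59, 1.571, 0.298]
ft_force: [0.0, 0.5, 1.0]
opening: 0.126
```

```bash
python3 -c "
from h import *
go(476,-19,-20);tip()"
```

```text
p [481.4 -35.6 -19.9] hdg -74.04 lin [ 0.0002 -0.0013 -0.035 ]
[274 198] [ 526.4 -140.8] [275 201] [ 518.2 -143.3] [277 208] [ 499.2 -148.4] [277 209] [ 496.5 -148.4] [276 210] [ 493.8 -145.7] [273 211] [ 491.2 -137.6] [266 213] [ 485.8 -118.9] [263 213] [ 485.9 -110.9] [262 207] [ 502.1 -108.3] [262 201] [ 518.4 -108.5] [263 199] [ 523.8 -111.2] [264 198] [ 526.5 -113.9] [272 196] [ 531.9 -135.4]
```

Tip advanced about 5 mm, so the wedge is now being pushed. Starting the arc.

Request:
carry_out --grip '[0.75,0.75,0.75,0.75,0.75]' --pt "0 0.0017 0.01" --pt "0 0.0017 0.01" --pt "0 0.0017 0.01" --pt "0 0.0017 0.01" --pt "0 0.0017 0.01" --turn '[0.0042,0.0042,0.0042,0.0042,0.0042]'

```text
t: 8.6
eef_pos: [491.9, -58.8, -19.9]
tcp_rot: [2.123, 1.571, 0.764]
ft_force: [0.5, 0.6, 0.2]
opening: 0.131
```

Request:
carry_out --grip '[0.75,0.75]' --pt "0 0.0017 0.01" --pt "0 0 0" --turn '[0.0042,0]'

```text
t: 8.8
eef_pos: [493.9, -63.7, -19.9]
tcp_rot: [1.256, 1.57, -0.116]
ft_force: [-0.5, -0.3, -0.2]
opening: 0.126
```

```bash
python3 -c "
from h import *
go(510,-151,-20);tip('pics/t7.png')
i=cams.camera_info('scene');im=cams.read_camera('scene');cv2.imwrite('pics/s7.png',im)
p,R=tool()
t=p+R@[0,0,112.5];t[2]=2.5
it=cams.camera_info('top');print('exp tip',t,proj(it,t))
a=cv2.resize(im[110:240,200:350],(400,347),interpolation=cv2.INTER_CUBIC);b=cv2.resize(cv2.imread('pics/t7.png'),(400,300));b=cv2.copyMakeBorder(b,0,47,0,0,0)
cv2.imwrite('pics/m7.png',np.hstack([a,b]))"
```

```text
p [493.9 -63.7 -19.9] hdg -78.61 lin [ 0.0003 -0.003   0.1775]
[282 195] [ 534.5 -162.4] [283 196] [ 531.8 -165. ] [286 207] [ 501.8 -172.5] [286 208] [ 499.1 -172.5] [285 209] [ 496.4 -169.7] [283 209] [ 496.5 -164.4] [274 204] [ 510.1 -140.5] [274 202] [ 515.5 -140.6] [276 196] [ 531.9 -146.2] [278 195] [ 534.6 -151.6] 
exp tip [ 515.83640752 -173.42416503    2.5       ] [286.19927122 201.93229645]
```

View pics/m7.png

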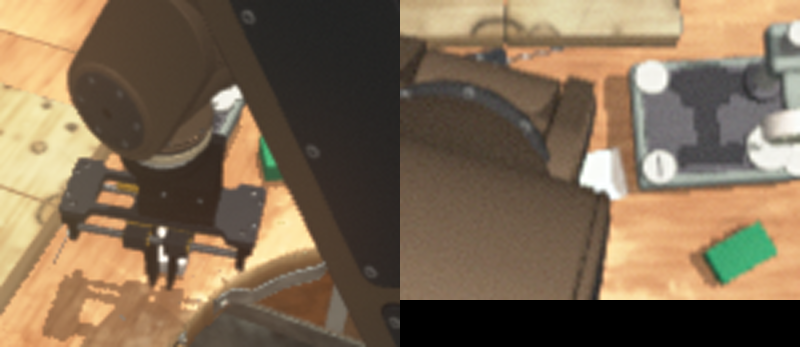

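```bash
cat >> h.py <<'E'
def edge(im,r0,r1,c0,c1):
    # sub-pixel fit of the right-hand (tip) edge: threshold crossing in each row
    i=cams.camera_info('top');g=im.min(2).astype(float);pts=[]
    for r in range(r0,r1):
        row=g[r,c0:c1];k=[j for j in range(len(row)-1) if row[j]>170>=row[j+1]]
        if k: j=k[-1];pts.append(ray(i,(c0+j+(row[j]-170)/(row[j]-row[j+1]),r),3)[:2])
    pts=np.array(pts);vx,vy,x0,y0=cv2.fitLine(pts.astype(np.float32),cv2.DIST_HUBER,0,.01,.01).ravel()
    if vx>0: vx,vy=-vx,-vy
    return pts.round(1).tolist(),"hdg",np.degrees(np.arctan2(vx,-vy)),(x0,y0)
E
python3 -c "
from h import *
print(edge(cv2.imread('pics/top0.png'),200,208,255,285))
im=cams.read_camera('top');cv2.imwrite('pics/t8.png',im)
print(edge(im,197,206,275,295))
"
```

```text
([[521.2, -137.2], [518.4, -137.8], [515.7, -138.6], [513.0, -139.3], [510.3, -139.9], [507.5, -140.8], [504.8, -141.4], [502.1, -142.1]], 'hdg', np.float32(-75.35544), (np.float32(511.63022), np.float32(-139.62941)))
([[529.2, -170.5], [526.5, -170.6], [523.8, -170.9], [521.0, -171.0], [518.3, -172.7], [515.6, -173.3], [512.8, -173.6], [510.1, -173.4], [507.4, -173.6]], 'hdg', np.float32(-80.124405), (np.float32(518.303), np.float32(-172.1758)))
```

Request:
carry_out --grip '[0.75,0.75,0.75,0.75,0.75]' --pt "0 0.0017 0.01" --pt "0 0.0017 0.01" --pt "0 0.0017 0.01" --pt "0 0.0017 0.01" --pt "0 0.0017 0.01" --turn '[0.0042,0.0042,0.0042,0.0042,0.0042]'

```text
t: 9.45
eef_pos: [502.2, -87.4, -19.9]
tcp_rot: [2.702, 1.571, 1.264]
ft_force: [-0.6, 1.0, -0.5]
opening: 0.123
```

Request:
carry_out --grip '[0.75,0.75,0.75,0.75,0.75]' --pt "0 0.0017 0.01" --pt "0 0.0017 0.01" --pt "0 0.0017 0.01" --pt "0 0.0017 0.01" --pt "0 0 0" --turn '[0.0042,0.0042,0.0042,0.0042,0]'

```text
t: 9.95
eef_pos: [508.0, -107.0, -19.9]
tcp_rot: [1.324, 1.57, -0.166]
ft_force: [-0.6, -0.5, -0.3]
opening: 0.126
```

```bash
cat >> h.py <<'E'
def shift(a,b):  # stand motion in px between two top pictures (template on base + caps)
    f=lambda m:cv2.cvtColor(m,cv2.COLOR_BGR2GRAY).astype(np.float32)
    A,B=f(a)[160:210,296:335],f(b)[160:210,296:335]
    return cv2.phaseCorrelate(A,B,cv2.createHanningWindow(A.shape[::-1],cv2.CV_32F))
E
python3 -c "
from h import *
go(510,-153,-20);im=cams.read_camera('top');cv2.imwrite('pics/t9.png',im);print(shift(cv2.imread('pics/t8.png'),im))
p,R=tool();c=p+R@[0,0,62.5];print('centre',c, 'foot in wedge frame z,y',R.T@(np.array([513.3,-198.2,0])-c))"
```

```text
p [ 508.  -107.   -19.9] hdg -85.4 lin [ 0.0003 -0.0033  0.0919]
((0.012725219303330704, 0.035092628609547205), 0.9263546371459961)
centre [ 512.82482189 -168.9968972   -19.91765234] foot in wedge frame z,y [-19.91901565  -1.88226288  29.14532182]
```

Request:
carry_out --grip '[0.75,0.75,0.75,0.75,0.75]' --pt "0 0.0015 0.01" --pt "0 0.001 0.01" --pt "0 0.001 0.008" --pt "0 0 0.004" --pt "0 0 0" --turn '[0.004,0.003,0.002,0,0]'

```text
t: 10.5
eef_pos: [510.6, -122.6, -19.9]
tcp_rot: [2.463, 1.571, 0.945]
ft_force: [-0.4, -0.7, -0.9]
opening: 0.129
```

Request:
carry_out --grip '[0.75,0.75,0.75]' --pt "0 0 0.004" --pt "0 0 0.002" --pt "0 0 0" --turn '[0,0,0]'

```text
t: 10.8
eef_pos: [510.7, -125.3, -19.9]
tcp_rot: [-3.117, 1.571, 1.649]
ft_force: [-0.7, 0.1, 0.2]
opening: 0.125
```

Request:
carry_out --grip '[0.75,0.75,0.75]' --pt "0 0 0.002" --pt "0 0 0.002" --pt "0 0 0" --turn '[0,0,0]'

```text
t: 11.1
eef_pos: [510.7, -127.2, -19.9]
tcp_rot: [-2.497, 1.57, 2.268]
ft_force: [-0.1, 2.4, 0.7]
opening: 0.125
```

Foot contact is beginning (2.4 N), where expected. Finer steps now.

Request:
carry_out --grip '[0.75,0.75]' --pt "0 0 0.002" --pt "0 0 0" --turn '[0,0]'

```text
t: 11.3
eef_pos: [510.8, -128.1, -19.9]
tcp_rot: [-2.53, 1.57, 2.236]
ft_force: [-0.4, 3.8, -0.1]
opening: 0.127
```

Request:
carry_out --grip '[0.75,0.75]' --pt "0 0 0.001" --pt "0 0 0" --turn '[0,0]'

```text
t: 11.5
eef_pos: [510.8, -128.6, -19.9]
tcp_rot: [-2.39, 1.57, 2.375]
ft_force: [-0.3, 4.6, 0.5]
opening: 0.125
```

```bash
python3 -c "
from h import *
im=cams.read_camera('top');cv2.imwrite('pics/t10.png',im);print(shift(cv2.imread('pics/t8.png'),im),shift(cv2.imread('pics/t9.png'),im))
print(env.state()['ft_force'],env.state()['eef_pos'])"
```

```text
((0.24854407540231094, 0.01257112931779858), 0.9200124235153199) ((0.3030339441396279, 0.12860682910724464), 0.8971982522010803)
[-0.47719337  3.66905794  0.86226818] [ 510.82487134 -128.63823901  -19.89485525]
```

Request:
carry_out --grip '[0.75,0.75,0.75]' --pt "0 0 0.001" --pt "0 0 0.001" --pt "0 0 0" --turn '[0,0,0]'

```text
t: 11.85
eef_pos: [510.8, -129.6, -19.9]
tcp_rot: [-2.473, 1.57, 2.293]
ft_force: [-0.0, 6.1, 0.9]
opening: 0.121
```

Request:
carry_out --grip '[0.75,0.75,0.75]' --pt "0 0 0.001" --pt "0 0 0.001" --pt "0 0 0" --turn '[0,0,0]'

```text
t: 12.15
eef_pos: [510.8, -130.5, -19.9]
tcp_rot: [-2.432, 1.57, 2.333]
ft_force: [-0.3, 7.6, 1.3]
opening: 0.125
```

```bash
python3 -c "
from h import *
im=cams.read_camera('top');cv2.imwrite('pics/t11.png',im);print(shift(cv2.imread('pics/t8.png'),im),shift(cv2.imread('pics/t10.png'),im))
print(env.state()['ft_force'],env.state()['eef_pos'])
f=lambda n:cv2.cvtColor(cv2.imread(n),cv2.COLOR_BGR2GRAY)
d=cv2.absdiff(f('pics/t8.png'),f('pics/t11.png'))
print('diff cols',(d[160:210,290:350]>40).sum(0))
"
```

```text
((0.30090305115259497, 0.007300599211589542), 0.8653953964710236) ((0.10968847626985934, -0.26832626625219547), 0.9993361773490905)
[-1.02774976  6.14687917  1.21428946] [ 510.82751552 -130.41003955  -19.89554901]
diff cols [28 37 41 42 33 36 37 36 36 36 30 21 16  8 10  6  5  7  7  3  2  3  2  2
  1  1  1  0  0  0  0  0  0  0  0  0  0  0  0  0  1  2  0  0  0  0  3  2
  3  1  0  0  0  1  1  0  0  0  0  0]
```

Request:
carry_out --grip '[0.75,0.75,0.75]' --pt "0 0 0.001" --pt "0 0 0.001" --pt "0 0 0" --turn '[0,0,0]'

```text
t: 12.5
eef_pos: [510.7, -131.3, -19.9]
tcp_rot: [-2.357, 1.57, 2.409]
ft_force: [-0.4, 8.0, 1.3]
opening: 0.129
```

```bash
python3 -c "
from h import *
im=cams.read_camera('top');cv2.imwrite('pics/t12.png',im)
f=lambda m:cv2.cvtColor(m,cv2.COLOR_BGR2GRAY).astype(np.float32)[150:214,318:362]
for n in ('top0','t8','t9','t10','t11'):
  A,B=f(cv2.imread(f'pics/{n}.png')),f(im);print(n,cv2.phaseCorrelate(A,B,cv2.createHanningWindow(A.shape[::-1],cv2.CV_32F)))
print(env.state()['ft_force'])"
```

```text
top0 ((0.8507054944514003, -0.4164163415085156), 0.9530281742413839)
t8 ((0.9436787484261551, -0.43965350561663286), 0.9971804259551896)
t9 ((0.9030847991540263, -0.4199865398353637), 0.9806876202424367)
t10 ((0.8054660468315262, -0.2264869607194271), 0.983384020626545)
t11 ((0.5406924956289281, -0.024794876278292577), 0.9667732949886058)
[-0.97299501  7.3524614   1.20977505]
```

Force is at 8 N and levelling off, so I stop pushing, back off, and check the stand with a clear view.

Request:
carry_out --grip '[0.75,0.75,0.75,0.75,0.75]' --pt "0 0 -0.004" --pt "0 0 -0.03" --pt "0 0 -0.04" --pt "-0.09 0 0" --pt "-0.09 0 -0.04" --turn '[0,0,0,0,0]'

```text
t: 13.05
eef_pos: [507.7, -74.6, 70.4]
tcp_rot: [-1.77, 1.569, 2.994]
ft_force: [1.4, -1.1, 0.4]
opening: 0.124
```

Request:
carry_out --grip '[1,1,1,1,1]' --pt "-0.07 0 -0.06" --pt "0 0 -0.09" --pt "0 0 -0.09" --pt "0 0 0" --pt "0 0 0" --turn '[0,0,0,0,0]'

```text
t: 13.55
eef_pos: [501.5, 46.2, 105.2]
tcp_rot: [1.165, 1.57, -0.35]
ft_force: [0.4, 0.1, 0.0]
opening: 0.006
```

```bash
python3 -c "
from h import *
im=cams.read_camera('top');cv2.imwrite('pics/t13.png',im);o=cv2.imread('pics/top0.png')
def ph(r0,r1,c0,c1,n):
  f=lambda m:cv2.cvtColor(m,cv2.COLOR_BGR2GRAY).astype(np.float32)[r0:r1,c0:c1]
  print(n,cv2.phaseCorrelate(f(o),f(im),cv2.createHanningWindow((c1-c0,r1-r0),cv2.CV_32F)))
ph(150,214,284,362,'all');ph(164,210,286,326,'left base');ph(150,180,326,358,'post');ph(192,212,284,310,'cap');ph(160,185,284,312,'backleft cap');ph(215,240,305,340,'wax')
a=cv2.resize(im[145:235,225:365],(560,360),interpolation=cv2.INTER_CUBIC)
cv2.imwrite('pics/m13.png',a);go(513,-198,60);print(env.state()['opening'])"
```

```text
all ((0.21828242874060777, -0.375803086582124), 0.9482310907915235)
left base ((0.142189579488317, -0.028549577403175874), 0.8578817081948121)
post ((0.31842377787430465, -0.5840776702486306), 0.9217407117287318)
cap ((0.3863928014484266, -0.46068816045055705), 0.8355028916288305)
backleft cap ((0.2906666305297545, 0.4263312413580813), 1.0006372400919596)
wax ((0.12942205770895754, 0.3586304092536121), 0.9154077178902096)
p [501.7  45.3 105.1] hdg -86.9 lin [ 0.0904 -0.0038  0.4871]
0.0016710692154500272
```

View pics/m13.png

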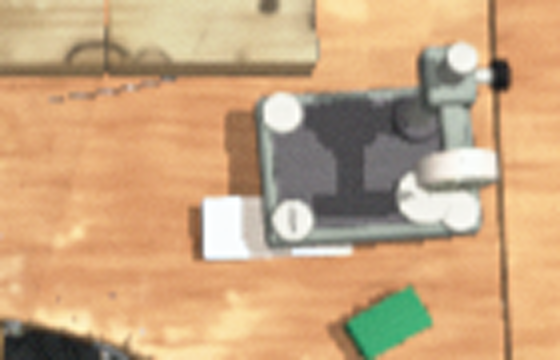

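Clear view: the wedge sits square under the slotted cap's corner, and the stand has moved by less than 0.7 mm (within noise). Now over the cap with the fingers shut.

Request:
carry_out --grip '[1,1,1,1,1]' --pt "0 -0.001 0.081" --pt "0 -0.001 0.081" --pt "0 -0.001 0.081" --pt "0 -0.001 0.081" --pt "0 0 0.081" --turn '[0,0,0,0,0]'

```text
t: 14.1
eef_pos: [509.9, -160.3, 104.9]
tcp_rot: [-1.399, 1.571, -2.918]
ft_force: [0.1, 0.8, 0.3]
opening: 0.003
```

Request:
carry_out --grip '[1,1]' --pt "0 0 0.081" --pt "0 0 0" --turn '[0,0]'

```text
t: 14.3
eef_pos: [512.4, -203.2, 104.8]
tcp_rot: [0.664, 1.569, -0.86]
ft_force: [0.1, 0.4, 0.2]
opening: 0.006
```

```bash
python3 -c "
from h import *
go(513,-198.5,40)"
```

```text
p [ 512.4 -203.2  104.8] hdg -87.29 lin [ 0.1296  0.0015 -0.0095]
```

Request:
carry_out --grip '[1,1,1,1,1]' --pt "0.05 0.001 -0.009" --pt "0.05 0 0" --pt "0.03 0 0" --pt "0.008 0 0" --pt "0 0 0" --turn '[0,0,0,0,0]'

```text
t: 14.8
eef_pos: [512.5, -193.4, 35.8]
tcp_rot: [-2.158, 1.57, 2.606]
ft_force: [0.2, -0.4, 0.8]
opening: 0.005
```

```bash
python3 -c "
from h import *
go(513,-198.5,30)
a=cams.read_camera('scene')[90:220,200:330];b=cams.read_camera('wrist')[180:330,170:350]
cv2.imwrite('pics/m14.png',np.hstack([cv2.resize(a,(400,400),interpolation=cv2.INTER_CUBIC),cv2.resize(b,(400,400))]))"
```

```text
p [ 512.5 -193.4   35.8] hdg -87.0 lin [0.0115 0.0006 0.0102]
```

View pics/m14.png

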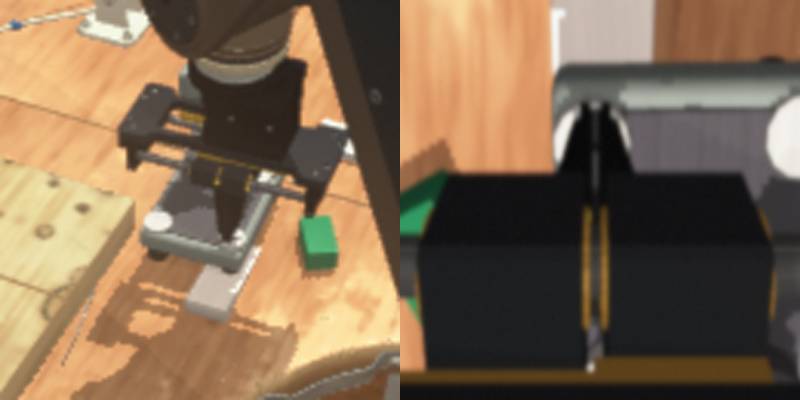

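The fingertips are over the slotted cap, laterally centred; another 5 mm ahead and then down, feeling for contact.

Request:
carry_out --grip '[1,1,1,1,1]' --pt "0 0.001 0.01" --pt "0.005 0 0" --pt "0.002 0 0" --pt "0.002 0 0" --pt "0 0 0" --turn '[0,0,0,0,0]'

```text
t: 15.4
eef_pos: [513.6, -198.1, 31.5]
tcp_rot: [-2.609, 1.571, 2.156]
ft_force: [0.9, 0.5, -0.4]
opening: 0.006
```

Request:
carry_out --grip '[1,1,1]' --pt "0.002 0 0" --pt "0.002 0 0" --pt "0 0 0" --turn '[0,0,0]'

```text
t: 15.7
eef_pos: [513.6, -198.1, 29.5]
tcp_rot: [-2.555, 1.571, 2.21]
ft_force: [0.2, 0.3, 0.6]
opening: 0.004
```

Request:
carry_out --grip '[1,1]' --pt "0.002 0 0" --pt "0 0 0" --turn '[0,0]'

```text
t: 15.9
eef_pos: [513.6, -198.2, 28.5]
tcp_rot: [-2.791, 1.571, 1.975]
ft_force: [-0.2, -0.0, -0.5]
opening: 0.004
```

Request:
carry_out --grip '[1,1]' --pt "0.002 0 0" --pt "0 0 0" --turn '[0,0]'

```text
t: 16.1
eef_pos: [513.6, -198.2, 28.2]
tcp_rot: [1.424, 1.57, -0.094]
ft_force: [-1.8, 0.8, 8.0]
opening: 0.005
```

Request:
carry_out --grip '[1,1]' --pt "0.002 0 0" --pt "0 0 0" --turn '[0,0]'

```text
t: 16.3
eef_pos: [513.6, -198.2, 28.0]
tcp_rot: [1.132, 1.57, -0.386]
ft_force: [-5.5, 3.0, 19.2]
opening: 0.004
```

It took 19 N with only 0.3 mm of yield, so there is no rocking. I hold briefly, then release upwards.

Request:
carry_out --grip '[1,1,1,1,1]' --pt "0 0 0" --pt "0 0 0" --pt "0 0 0" --pt "0 0 0" --pt "0 0 0" --turn '[0,0,0,0,0]'

```text
t: 16.8
eef_pos: [513.7, -198.2, 28.0]
tcp_rot: [1.119, 1.57, -0.399]
ft_force: [-4.0, 2.6, 18.6]
opening: 0.007
```

Request:
carry_out --grip '[1,1,1,1,1]' --pt "-0.002 0 0" --pt "-0.006 0 0" --pt "-0.03 0 0" --pt "-0.07 0 0" --pt "-0.08 0 0" --turn '[0,0,0,0,0]'

```text
t: 17.3
eef_pos: [513.0, -197.9, 120.8]
tcp_rot: [-2.147, 1.568, 2.619]
ft_force: [1.9, 0.7, 1.0]
opening: 0.005
```

Request:
carry_out --grip '[1,1,1,1,1]' --pt "0 0 -0.08" --pt "0 0 -0.08" --pt "0 0 -0.09" --pt "0 0 -0.09" --pt "0 0 -0.09" --turn '[0,0,0,0,0]'

```text
t: 17.8
eef_pos: [501.9, 18.1, 120.7]
tcp_rot: [1.978, 1.571, 0.46]
ft_force: [0.5, -0.6, 0.1]
opening: 0.001
```

Request:
carry_out --grip '[1,1]' --pt "0 0 -0.06" --pt "0 0 0" --turn '[0,0]'

```text
t: 18.0
eef_pos: [500.1, 49.4, 120.7]
tcp_rot: [-3.013, 1.57, 1.756]
ft_force: [0.3, 0.0, 0.1]
opening: 0.003
```

```bash
python3 -c "
from h import *
im=cams.read_camera('top');cv2.imwrite('pics/t15.png',im)
for n in ('top0','t13'):
 o=cv2.imread(f'pics/{n}.png')
 def ph(r0,r1,c0,c1,m):
  f=lambda q:cv2.cvtColor(q,cv2.COLOR_BGR2GRAY).astype(np.float32)[r0:r1,c0:c1]
  print(n,m,cv2.phaseCorrelate(f(o),f(im),cv2.createHanningWindow((c1-c0,r1-r0),cv2.CV_32F)))
 ph(150,214,284,362,'all');ph(150,180,326,358,'post');ph(192,212,284,310,'cap');ph(190,214,268,292,'wedge')
cv2.imwrite('pics/m15.png',cv2.resize(im[145:235,225:365],(560,360),interpolation=cv2.INTER_CUBIC))
print(env.state()['t'],env.state()['eef_pos'],env.state()['ft_force'])"
```

```text
top0 all ((0.2898297740131781, -0.34093432478415053), 0.9250201748684048)
top0 post ((0.34615068219177125, -0.5874754440985228), 0.9330183446407319)
top0 cap ((0.37589152953403726, -0.6640211053843679), 0.8388613100405092)
top0 wedge ((-11.728413226457686, 5.155977820533246), -0.10777332468165292)
t13 all ((0.016796684377723636, -0.009610917557161258), 0.9614123178645968)
t13 post ((0.1108716487610657, -0.08133072793097895), 0.9789480091383059)
t13 cap ((0.39920346895367764, -0.20621364671872122), 0.9495045456621382)
t13 wedge ((0.04116191659753632, 0.06225182471432689), 0.9896386799712976)
18.05 [500.42746206  47.89278365 120.68518458] [ 0.26304691 -0.40688997 -0.9839393 ]
```

```bash
python3 -c "
from cell import env
print(env.job_done())"
```

```text
the job is handed in; nothing more can be done
None
```

I pushed the wedge thin end first along the bench, in a gentle arc, until it was snug under the front left foot. I then pressed the slotted cap, let go, backed the arm off and handed the job in at 18 s.

**Last checks**
- **Wedge:** the push rose steadily from under 1 N to 8 N at the foot, levelling off over the last 1 mm, so I stopped there.
- **Press:** about 19 N for roughly 0.5 s, with only about 0.3 mm of give, so the stand no longer rocks. The wedge and stand did not move from before the press to after it, within image noise (about 0.1 px).
- **Stand:** compared with the start it appears shifted by 0.3–0.6 px, roughly 1 mm. That is about the noise level (0.4 px on the wax block) and may partly be the stand levelling.
- **Other things on the bench:** I compared only the wax block, and that was before the press. The others were not compared.

**What failed or disagreed**
- **Fingertips:** they stood about 24 mm behind the reported tool point, not 14 mm ahead as stated. My first push therefore passed over the wedge without touching it. I measured the difference from the camera pictures and worked with it; contact on the cap agreed.
- **Final picture:** the last picture could not be viewed because the limit of 12 was reached, so the final check after release was numeric only.

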